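# Set out the shower ledge, everything facing the bather

### The arm

A 6-joint arm with a two-finger parallel gripper is mounted at the origin on the work surface. World frame = base frame: x ahead of the robot, y to its left, z up, the work surface at z = 0. Lengths are in mm, angles in degrees, forces in N, time in s.
With the tool pointing down it reaches from about 350 to 850 mm from the base axis. Payload 8.1 kg.
Tool frame: the origin (TCP) lies midway between the tips of the shut fingers; the grasp point (between the pads) lies 19 mm behind it; z points along the fingers, y is the line along which they close (so a half turn about z gives the same grasp; the last joint's range is limited). The gripper opens to 85 mm and grips with 20 to 120 N. Pads are 22 mm wide; open, the fingers measure 114 mm over their backs; the gripper's body (76 mm by 85 mm) begins 54 mm behind the grasp point. The pads swing forward as they close: fully open they stand 13 mm farther back than shut.
Start: joints at [-77.601, 7.471, 85.268, -0, 87.261, -4.893], TCP at [178.364, -572.88, 231.292] pointing down, gripper open.
Joint ranges: [-169.43, 169.43], [-51.17, 129.36], [1.28, 143.12], [-76.62, 256.62], [0, 156.53], [-152.29, 152.29]. Speed limits (degrees/s): [136.94, 136.94, 159.86, 180, 180, 180].

### API

Orientations are given as [roll, pitch, yaw] about the fixed x, y, z axes, in that order (R = Rz(yaw) Ry(pitch) Rx(roll)).
In Python, from bench import r gives the robot as it stands. The module is installed in compiled form; this text tells all that it offers.
- The arm moves only by the tool jog_arm, never from a script. Its argument "rows" is a list of rows, each a list of 2 entries, a list of its own where there are three numbers: the shift along the tool's x, y, z in mm, then the turn, a rotation vector about the tool's x, y, z in rad. A call has 1 to 10 rows; each row is the pose to reach, as a shift and turn from the pose commanded when the call began, along the tool's axes at that moment; what a row does not reach only later rows make up. A row lasts 1/10 s, in which the tool goes at most 50 mm and 8.59 degrees, less where a joint would pass 70% of its speed; a pose out of reach is approached as far as the arm can. A call with a gripper value outside its range is refused whole. "grip" is the finger opening in mm, from 0 to 85.4, set as the call begins (left out, the last holds). The fingers move at their own pace and stop on an object; "force" is the grip in N (left out, the last holds). Time passes only in rows, so rows that repeat a pose let the fingers close. It gives the time, the measured TCP pose, the force, the opening and the grip force at its end, in the units of the state.
- r.sense(): the state, without advancing time (a new reading comes with each control period).
- r.snapshot(name): name is "scene" or "top" or "wrist"; returns (picture, depth): 420x560x3 uint8, blue, green, red; 420x560 float32, mm along the optical axis (not along the pixel's ray), 0 where there is no reading.
- r.camera_params(name): a dict with "fx", "fy", "cx", "cy" (pixels), "dist_coeffs" ([k1, k2, p1, p2, k3] as OpenCV has them; the pictures are not rectified), "pose" (4x4, takes a point from camera to world coordinates); the wrist camera has in their place "tool_from_camera" (4x4, takes a point from camera to tool coordinates, whose origin is the TCP and whose axes are the flange's). Camera axes: x right, y down, z forward; pixel columns grow to the right and rows downward; lengths in mm; the calibration is good to about 2 mm. A picture is of the moment at which its call begins: read the wrist's pose just before it. camera_params takes no time and is no camera call.
- r.hand_in(): hands the job in; it is judged then, once.
The state is a dict: "time": time; "joint_pos": joint angles; "qd": joint speeds; "joint_efforts": joint torques, N m; "tool_pos": TCP position; "tcp_rot": TCP orientation; "ft_force": force on the tool from outside, world axes, zero at the start; "wrist_torque": the same for the moment, N m; "finger_gap": finger opening in mm; "grip_force": force on a finger pad.
Only numpy, scipy, OpenCV 4.12 (cv2) and the standard library are available. Lean on these libraries where they do the work, as an engineer would, in place of code of your own. Each camera call takes 0.05 s, during which the arm holds its last target. There are 200 camera calls.

### The job

Set the shower ledge under the pegboard ready for the bather: stand the blue pump bottle in the middle of the blue mat with its spout pointing straight out from the panel, the white conditioner bottle in the middle of the orange mat with its orange label facing straight out, and the green scoop in the middle of the green mat with its handle pointing straight out. Set each one down gently and let go of it, keep the two bottles upright throughout, and leave everything else, on the bench and hanging on the panel, where it is.

Things in the scene. Friction and masses are not known exactly. Their poses are not given: they have to be found in the camera images.
- panel: White pegboard, 640 mm long, 370 high, upright at the right; its ledge reaches x = 150 mm, y = -210 to 210, top 60 mm up. Origin: at bench level, middle of its face. Axes: x straight out of the panel, y along it (+y nearer the robot), z up. Fixed; place and yaw vary. Out from it: pegs 43 mm (335 mm up), brush 50 mm (y 235 to 295), ringed bottle 77 mm (y -285 to -225, top 274 mm up)
- mat_blue: Blue non-slip mat for the pump bottle, 90 x 90 x 3 mm, fixed on the ledge. The three mats lie in a row 110 mm apart, centres 95 mm out from the panel; which lies where varies. Origin: centre of its underside, 60 mm above the bench. Axes as the panel's: x straight out from the panel, y along it, z up
- mat_orange: Orange non-slip mat for the conditioner bottle, 90 x 90 x 3 mm, fixed on the ledge. The three mats lie in a row 110 mm apart, centres 95 mm out from the panel; which lies where varies. Origin: centre of its underside, 60 mm above the bench. Axes as the panel's: x straight out from the panel, y along it, z up
- mat_green: Green non-slip mat for the scoop, 90 x 90 x 3 mm, fixed on the ledge. The three mats lie in a row 110 mm apart, centres 95 mm out from the panel; which lies where varies. Origin: centre of its underside, 60 mm above the bench. Axes as the panel's: x straight out from the panel, y along it, z up
- pump_mid (a point): Blue pump bottle with white pump, 160 mm tall, round body 64 mm across up to 88 mm, sloping in to 30 mm at 111 mm; white round collar 30 mm across from 112 to 139 mm height, the place to grip it from above (about 134 mm up); above it a stem and the pump head (27 mm across, 147 to 160 mm up). About 0.3 kg. Point: on its axis, 80 mm above its underside. Axes: x towards the spout, z up
- pump_spout (a point): Tip of the pump bottle's spout (12 mm wide, at 144 to 159 mm height), 48 mm from the bottle's axis along its x, 150 mm above its underside
- cond_mid (a point): White conditioner bottle standing on its orange cap, a flat-sided block 150 mm tall, 60 mm wide (y) and 42 mm deep (x), orange label on one broad face only. About 0.28 kg. Point: its centre, 75 mm above its underside. Axes: x out of the label face, y across the width, z up
- cond_label (a point): Middle of the conditioner bottle's label, on the labelled face, 21 mm from the bottle's axis and 88 mm above its underside
- scoop_mid (a point): Green plastic bath scoop: a cup 66 mm high, 80 mm across at the rim and 64 mm at the flat foot, with a straight level handle at its rim; 154 mm long in all, about 0.1 kg. Point: on the cup's axis, 33 mm above its underside. Axes: x along the handle away from the cup, z up
- scoop_grip (a point): Place to pinch the scoop's handle: handle 20 mm wide (y) and 14 mm thick (z), centred 55 mm above the scoop's underside; this point is 64 mm from the cup's axis along its x. The handle is straight from 40 to 93 mm from the cup's axis and ends in a small loop at 114 mm
- tumbler_mid (a point): Grey plastic tooth tumbler, open cup 68 mm across at the rim, 95 mm tall, loose on the bench; leave it. Point: half-way up, 48 mm
- can_mid (a point): Green shaving-foam can, 50 mm across, 150 mm tall, loose on the bench; leave it. Point: half-way up, 75 mm
- jar_mid (a point): Clear glass jar with wooden lid, 68 mm across, 92 mm tall, loose on the bench among the things to be moved; leave it. Point: half-way up, 46 mm
- dish_mid (a point): White soap dish with a yellow soap, 120 x 85 x 31 mm, loose on the bench; leave it. Point: 15 mm up at its middle
- nailbrush_mid (a point): Wooden nail brush, 95 x 42 x 35 mm, lying on the bench; leave it. Point: 18 mm up at its middle
- pumice_mid (a point): Grey pumice stone, 80 x 48 x 32 mm, on the bench before the ledge; leave it. Point: 16 mm up at its middle
- massager_mid (a point): Blue silicone massager, a disc 88 mm across, hanging freely from a peg over the ledge and swinging if touched; it and its peg stand out up to 41 mm from the panel; its top peg is 58 mm above this point, which is the disc's middle. Where along the panel it hangs differs; leave it
There are look-alikes about, which are no part of the job. What is shaped like the part that bears pump_mid but red or yellow is not meant. Of the things that look like the part that bears scoop_mid, take the one that is farthest to the robot's left at the start.

How it is judged (in metres and radians):
At the end, for the whole second after the job is handed in: Each thing upright (7 deg) on its mat, middle (scoop: cup axis) within 20 mm of the mat centre along and across; spout, label, handle within 15 deg of straight out; released, at rest. Loose bystanders within 20 mm, hanging massager within 30 mm of their start (x of pump_mid in the frame of mat_blue between -0.02 and 0.02 m and y of pump_mid in the frame of mat_blue between -0.02 and 0.02 m and z of pump_mid in the frame of mat_blue between 0.075 and 0.091 m and angle between each of pump_mid, cond_mid, scoop_mid's own z axis and vertical below 0.12 rad and angle between the x axis of pump_mid and the x axis of mat_blue, either way round below 0.26 rad and x of pump_spout in the frame of mat_blue above 0.02 m and linear speed of each of pump, cond, scoop below 0.02 m/s and x of cond_mid in the frame of mat_orange between -0.02 and 0.02 m and y of cond_mid in the frame of mat_orange between -0.02 and 0.02 m and z of cond_mid in the frame of mat_orange between 0.07 and 0.086 m and angle between the x axis of cond_mid and the x axis of mat_orange, either way round below 0.26 rad and x of cond_label in the frame of mat_orange above 0 m and x of scoop_mid in the frame of mat_green between -0.02 and 0.02 m and y of scoop_mid in the frame of mat_green between -0.02 and 0.02 m and z of scoop_mid in the frame of mat_green between 0.028 and 0.044 m and angle between the x axis of scoop_mid and the x axis of mat_green, either way round below 0.26 rad and x of scoop_grip in the frame of mat_green above 0.03 m and distance of each of can_mid, jar_mid, tumbler_mid, dish_mid, nailbrush_mid, pumice_mid from where it was at the start of the episode below 0.02 m and distance of massager_mid from where it was at the start of the episode below 0.03 m); the robot touches nothing.
It fails at once if a loose bystander on the bench is shifted or knocked (more than 30 mm) (distance of any of can_mid, jar_mid, tumbler_mid, dish_mid, nailbrush_mid, pumice_mid from where it was at the start of the episode above 0.03 m).
It fails at once if the hanging massager is knocked aside (more than 60 mm) (distance of massager_mid from where it was at the start of the episode above 0.06 m).
It fails at once if one of the two bottles is tipped more than 40 degrees (angle between any of pump_mid, cond_mid's own z axis and vertical above 0.7 rad).
It fails at once if one of the three things is dropped or banged on its mat (over 60 N) (contact force between pump and mat_blue above 60 N or contact force between cond and mat_orange above 60 N or contact force between scoop and mat_green above 60 N).
It fails at once if one of the three things is let go more than 12 mm above its mat and falls ((contact force between the fingers and pump below 0.1 N and x of pump_mid in the frame of mat_blue between -0.05 and 0.05 m and y of pump_mid in the frame of mat_blue between -0.05 and 0.05 m and z of pump_mid in the frame of mat_blue above 0.095 m) or (contact force between the fingers and cond below 0.1 N and x of cond_mid in the frame of mat_orange between -0.05 and 0.05 m and y of cond_mid in the frame of mat_orange between -0.05 and 0.05 m and z of cond_mid in the frame of mat_orange above 0.09 m) or (contact force between the fingers and scoop below 0.1 N and x of scoop_mid in the frame of mat_green between -0.05 and 0.05 m and y of scoop_mid in the frame of mat_green between -0.05 and 0.05 m and z of scoop_mid in the frame of mat_green above 0.048 m)).
It also fails if it takes over 72 s, if anything falls off the work surface, if the arm or the gripper's body presses on something with over 40 N, if the wrist force passes 120 N, or if a joint passes its speed limit or range.

## Working session

There is one attempt and no reset: what is moved stays moved. The work goes in short steps, Python scripts to look and compute and a tool call to move; the robot and the scene stay as the last step left them, time stands still between calls to the robot, and variables do not carry over. Pictures are saved under pics/ and viewed, at most 12 in all, crops included, and the job is handed in when it is done.

Besides the shell and the picture viewer there is one more tool, called after ">>>" as name(argument=value, ...), one argument or row to a line, values as JSON. jog_arm: Moves the arm, as the interface text tells. Its arguments: {"type":"object","properties":{"rows":{"type":"array"},"grip":{"type":"number"},"force":{"type":"number"}},"required":["rows"]}

```bash
mkdir -p pics
cat > h.py <<'E'
import numpy as np, cv2
from bench import r
def look(n,save=None):
    s=r.sense(); im,d=r.snapshot(n); c=r.camera_params(n)
    if save: cv2.imwrite('pics/'+save,im)
    return im,d,c,s
E
python3 - <<'E'
from h import *
a,d,c,s=look('scene'); b,d2,c2,_=look('top')
np.savez('s0.npz',a=a,d=d,b=b,d2=d2)
cv2.imwrite('pics/scene.png',a);cv2.imwrite('pics/top.png',b)
print(s); print(c);print(c2);print(r.camera_params('wrist'))
E
```

```text
{'time': 0.0, 'joint_pos': array([-7.76016944e+01,  7.51653332e+00,  8.53317158e+01,  2.86233709e-04,
        8.72621491e+01, -4.89365228e+00]), 'qd': array([-0.04626934,  0.04623925, -0.10474515,  0.04212877,  0.08473167,
        0.00033638]), 'joint_efforts': array([ 2.33593317e-03, -5.69399929e+01, -5.00552666e+01, -6.69783572e-05,
        1.46810169e-02, -1.42044149e-05]), 'tool_pos': array([ 178.23799361, -572.31360251,  230.20623762]), 'tcp_rot': array([-1.79890029e+02, -9.70252436e-03,  1.72919346e+01]), 'ft_force': array([-0.77359501,  0.56102844,  0.29607975]), 'wrist_torque': array([ 0.00251379, -0.02124292,  0.01616195]), 'grip_force': 0.0, 'finger_gap': 85.6711988583354}
{'fx': 411.0331783240753, 'fy': 411.0331783240753, 'cx': 274.5605154988094, 'cy': 211.71413030555362, 'dist_coeffs': array([-0.08510917,  0.        ,  0.        ,  0.        ,  0.        ]), 'pose': array([[ 3.70082301e-01,  5.45990391e-01, -7.51620638e-01,
         1.42970331e+03],
       [ 9.28813950e-01, -2.01314471e-01,  3.11090229e-01,
        -3.56625159e+02],
       [ 1.85401645e-02, -8.13244721e-0
[... 523 characters left out ...]
 -5.89765175e-02, -9.98224238e-01,
         1.45071276e+03],
       [ 0.00000000e+00,  0.00000000e+00,  0.00000000e+00,
         1.00000000e+00]])}
{'fx': 339.9065353995787, 'fy': 339.9065353995787, 'cx': 283.4675534029121, 'cy': 218.55647873660325, 'dist_coeffs': array([-0.07973498,  0.        ,  0.        ,  0.        ,  0.        ]), 'tool_from_camera': array([[ 1.76980384e-04, -9.53968240e-01, -2.99907594e-01,
         7.62720209e+01],
       [ 9.99999611e-01,  4.27878946e-04, -7.70912823e-04,
        -9.80133818e-01],
       [ 8.63750495e-04, -2.99907341e-01,  9.53967945e-01,
        -1.44444499e+02],
       [ 0.00000000e+00,  0.00000000e+00,  0.00000000e+00,
         1.00000000e+00]])}
```

View pics/scene.png

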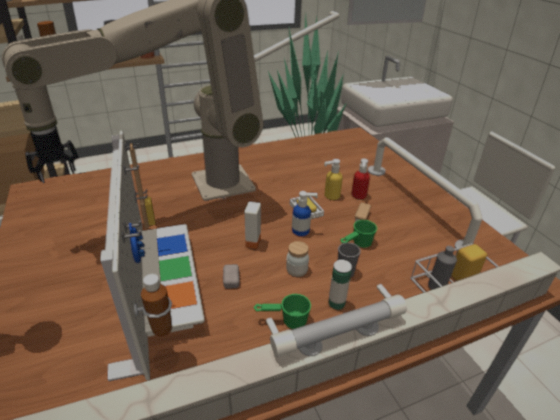

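View pics/top.png

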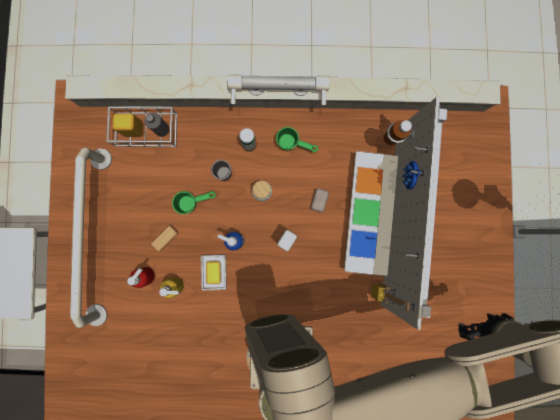

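The scene view shows the pump at (302,217), conditioner at (252,226), jar (298,258), two green scoops at (364,234) and (295,310), and the panel at left with mats blue, green and orange, the blue one nearest the robot. In the top view the pump is at (233,240), conditioner (288,240), scoops (185,203) and (288,140), and mats at (363,244), (366,212) and (368,181). Candidates: pump is the blue one at (233,240), not red (142,277) or yellow (170,288). The scoop is (185,203), farthest left, not (288,140).

```bash
cat >> h.py <<'E'
def toworld(c,s,uv,z):
    K=np.array([[c['fx'],0,c['cx']],[0,c['fy'],c['cy']],[0,0,1]])
    p=cv2.undistortPoints(np.float64(uv).reshape(-1,1,2),K,c['dist_coeffs']).reshape(-1,2)
    if 'pose' in c: T=c['pose']
    else:
        from scipy.spatial.transform import Rotation as R
        T=np.eye(4); T[:3,:3]=R.from_euler('xyz',s['tcp_rot'],degrees=True).as_matrix(); T[:3,3]=s['tool_pos']; T=T@c['tool_from_camera']
    d=np.c_[p,np.ones(len(p))]@T[:3,:3].T; o=T[:3,3]
    return o+d*((z-o[2])/d[:,2:3])
def blob(im,lo,hi,roi):
    h=cv2.cvtColor(im,cv2.COLOR_BGR2HSV); m=cv2.inRange(h,np.array(lo),np.array(hi))
    x0,y0,x1,y1=roi; k=np.zeros_like(m);k[y0:y1,x0:x1]=m[y0:y1,x0:x1]
    n,l,st,_=cv2.connectedComponentsWithStats(k)
    k=(l==1+np.argmax(st[1:,4])).astype(np.uint8); cs,_=cv2.findContours(k,0,1)
    return k,max(cs,key=cv2.contourArea).reshape(-1,2)
E
python3 - <<'E'
from h import *
z=np.load('s0.npz'); b=z['b'];a=z['a'];c=r.camera_params('top');cs=r.camera_params('scene')
roi=(345,150,385,262)
C=[]
for n,lo,hi in [('blue',(100,120,40),(130,255,255)),('green',(50,100,40),(80,255,255)),('orange',(5,150,100),(18,255,255))]:
    m,k=blob(b,lo,hi,roi); w=toworld(c,0,k,63)[:,:2]; rr=cv2.minAreaRect(w.astype(np.float32)); print(n,rr); C.append(rr[0])
C=np.array(C);d=C[0]-C[2];print('panel +y dir',d/np.linalg.norm(d),np.linalg.norm(d),'yaw of +x',np.degrees(np.arctan2(d[1],d[0]))+90)
for n,lo,hi,roi,h in [('scoop',(50,100,40),(80,255,255),(165,180,222,220),64),('pumpbody',(100,120,40),(130,255,255),(215,222,250,255),88)]:
    m,k=blob(b,lo,hi,roi); w=toworld(c,0,k,h)[:,:2]; print(n,cv2.minEnclosingCircle(w.astype(np.float32)),w.min(0),w.max(0),k.min(0),k.max(0))
cv2.imwrite('pics/crops.png',np.hstack([cv2.resize(b[170:270,160:300],(560,400),interpolation=2)[:, :400] if 0 else cv2.resize(b[180:260,165:305],(455,260),interpolation=2),cv2.resize(a[180:260,230:330],(325,260),interpolation=2)]))
E
```

```text
blue ((400.8989562988281, -275.1883239746094), (86.09500885009766, 86.26184844970703), 84.5385971069336)
green ((510.48455810546875, -286.29400634765625), (86.51107025146484, 86.08049774169922), 84.62767791748047)
orange ((620.4896240234375, -297.31085205078125), (86.11101531982422, 85.7311782836914), 84.263671875)
panel +y dir [-0.99496359  0.100237  ] 220.70221476057012 yaw of +x 264.24718180478555
scoop ((548.122314453125, 308.9053649902344), 74.43765258789062) [501.22754876 237.91997557] [577.95122733 382.32087393] [172 191] [214 213]
pumpbody ((409.8136291503906, 167.76512145996094), 29.78230094909668) [380.96489258 141.18589015] [438.00707385 194.9759987 ] [225 232] [241 249]
```

View pics/crops.png

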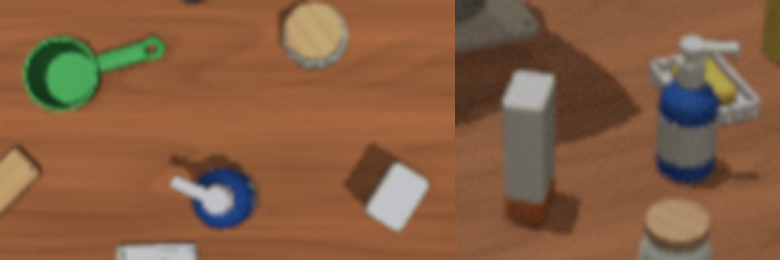

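The crop shows the left scoop with its handle to the right and slightly up, the pump spout pointing left and slightly up, and the conditioner top as a rotated rectangle. No label shows on the faces the scene camera sees, so it is probably on the far broad face.

```bash
cat >> h.py <<'E'
from scipy.spatial.transform import Rotation as Ro
def to(p,yaw,s=None):
    "jog numbers (tool frame) from the measured pose to TCP p, tool down, yaw deg"
    s=s or r.sense(); A=Ro.from_euler('xyz',s['tcp_rot'],degrees=True); B=Ro.from_euler('xyz',[180,0,yaw],degrees=True)
    print('shift',A.inv().apply(np.array(p)-s['tool_pos']).round(1),'turn',(A.inv()*B).as_rotvec().round(3),'pos',s['tool_pos'].round(1),'rot',s['tcp_rot'].round(1),'j',s['joint_pos'].round(0),'t',round(s['time'],2))
def yaw_px(c,s,p,q,z):
    w=toworld(c,s,[p,q],z); d=w[1]-w[0]; return np.degrees(np.arctan2(d[1],d[0])),w
E
python3 - <<'E'
from h import *
z=np.load('s0.npz'); b=z['b'];c=r.camera_params('top')
m,k=blob(b,(0,0,130),(180,70,255),(272,225,302,255)); rr=cv2.minAreaRect(toworld(c,0,k,150)[:,:2].astype(np.float32)); print('cond top',rr,k.min(0),k.max(0))
m,k=blob(b,(0,0,110),(180,90,255),(212,228,250,250)); w=toworld(c,0,k,155)[:,:2]; print('head',cv2.minAreaRect(w.astype(np.float32)),w.mean(0),k.min(0),k.max(0))
d2=z['d2'];print('depth cond',np.median(d2[235:245,284:291]))
to([400,30,430],55)
for n,p,h in [('jar',(262,190),92),('tumbler',(222,170),95),('can',(247,135),150),('nail',(164,238),35),('pumice',(320,200),32),('dish',(213,272),20),('massager',(411,175),200),('scoop2',(288,140),66)]: print(n,toworld(c,0,[p],h).round(0))
E
```

```text
cond top ((413.6308898925781, -10.398063659667969), (41.98904037475586, 59.883644104003906), 57.921024322509766) [278 230] [296 250]
head ((412.8637390136719, 183.0418701171875), (63.978271484375, 28.697120666503906), 79.26649475097656) [415.29099527 180.33435958] [217 234] [236 245]
depth cond 1296.6296
shift [ 390.8 -509.6 -198.8] turn [-0.002 -0.001 -0.658] pos [ 178.2 -572.4  230.3] rot [-179.9   -0.    17.3] j [-78.   8.  85.  -0.  87.  -5.] t 0.1
jar [[580.  73.  92.]]
tumbler [[646. 208.  95.]]
can [[754. 122. 150.]]
nail [[414. 415.  35.]]
pumice [[ 553. -131.   32.]]
dish [[297. 243.  20.]]
massager [[ 621. -397.  200.]]
scoop2 [[758. -15.  66.]]
```

>>> jog_arm(
  rows=[
    [[0, 0, -50], [0, 0, 0]],
    [[0, 0, -100], [0, 0, 0]],
    [[0, 0, -150], [0, 0, 0]],
    [[0, 0, -200], [0, 0, 0]],
    [[0, 0, -210], [0, 0, 0]],
  ],
  grip=85,
  force=50,
)

```text
time: 0.6
tool_pos: [178.6, -573.7, 448.9]
tcp_rot: [179.4, 0.0, 17.3]
ft_force: [-1.2, 0.1, -0.2]
finger_gap: 85.0
grip_force: 0.0
```

>>> jog_arm(
  rows=[
    [[32, -39, 0], [0, 0, -0.148]],
    [[63, -77, 0], [0, 0, -0.296]],
    [[95, -116, 0], [0, 0, -0.444]],
    [[127, -155, 0], [0, 0, -0.592]],
    [[158, -193, 0], [0, 0, -0.74]],
    [[190, -232, 0], [0, 0, -0.888]],
    [[222, -271, 0], [0, 0, -1.036]],
    [[254, -310, 0], [0, 0, -1.184]],
    [[285, -348, 0], [0, 0, -1.332]],
    [[317, -387, 0], [0, 0, -1.48]],
  ],
)

```text
time: 1.6
tool_pos: [365.8, -107.9, 440.8]
tcp_rot: [-180.0, -0.0, 102.4]
ft_force: [1.6, -0.6, 0.8]
finger_gap: 84.8
grip_force: 0.0
```

>>> jog_arm(
  rows=[
    [[6, 4, 12], [0, 0, -0.148]],
    [[12, 8, 24], [0, 0, -0.296]],
    [[18, 12, 36], [0, 0, -0.444]],
    [[24, 16, 48], [0, 0, -0.592]],
    [[29, 20, 60], [0, 0, -0.74]],
    [[35, 24, 72], [0, 0, -0.888]],
    [[41, 28, 84], [0, 0, -1.036]],
    [[47, 32, 96], [0, 0, -1.184]],
    [[53, 36, 108], [0, 0, -1.332]],
    [[58, 39, 120], [0, 0, -1.48]],
  ],
)

```text
time: 2.6
tool_pos: [391.5, -44.6, 320.0]
tcp_rot: [180.0, -0.1, -172.8]
ft_force: [-0.1, -0.3, -0.1]
finger_gap: 85.1
grip_force: 0.0
```

>>> jog_arm(
  rows=[
    [[0, 0, 0], [0, 0, -0.148]],
    [[0, 0, 0], [0, 0, -0.296]],
    [[0, 0, 0], [0, 0, -0.444]],
    [[0, 0, 0], [0, 0, -0.592]],
    [[0, 0, 0], [0, 0, -0.74]],
    [[0, 0, 0], [0, 0, -0.88]],
    [[0, 0, 0], [0, 0, -0.89]],
  ],
)

```text
time: 3.3
tool_pos: [396.5, -3.2, 319.6]
tcp_rot: [-179.2, -1.6, -124.3]
ft_force: [-0.5, -0.5, -0.9]
finger_gap: 84.9
grip_force: 0.0
```

Run:
```python
from h import *
im,d,c,s=look('wrist','w1.png'); np.savez('w1.npz',im=im,d=d)
print(s['tool_pos'],s['tcp_rot'],s['joint_pos'].round(0))
to([413.6,-10.4,200],237.9,s)
```

```text
[396.51462164  -3.15685436 319.59503273] [-179.22193905   -1.56420592 -124.34010855] [  -6.  -26.  106.   -2.  100. -152.]
shift [ -6.9 -16.6 119.7] turn [-0.013 -0.028 -0.039] pos [396.5  -3.2 319.6] rot [-179.2   -1.6 -124.3] j [  -6.  -26.  106.   -2.  100. -152.] t 3.3
```

View pics/w1.png

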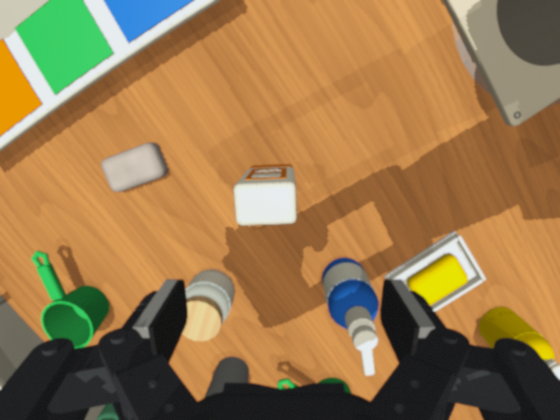

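The wrist view shows the conditioner top at (266,200). The orange-framed label is on its upper face (268,172), which is the 238° side. The pump is at (350,300) with its spout at (368,370), and the jar at (205,310) is clear of the grasp.

Run:
```python
from h import *
s=r.sense(); im=np.load('w1.npz')['im']; c=r.camera_params('wrist')
m,k=blob(im,(0,0,190),(180,40,255),(225,178,305,235)); print(k.min(0),k.max(0))
rr=cv2.minAreaRect(toworld(c,s,k,150)[:,:2].astype(np.float32)); print(rr)
# pump spout (head at 155)
m,k=blob(im,(0,0,130),(180,60,255),(340,315,380,378)); w=toworld(c,s,k,155)[:,:2]; print('head',cv2.minAreaRect(w.astype(np.float32)),k.min(0),k.max(0))
print('pump spout',yaw_px(c,s,(363,338),(369,371),158))
p=np.r_[(np.array(rr[0])+[413.6,-10.4])/2,200]; print(p); to(p,235);
```

```text
[234 182] [295 224]
((413.5644226074219, -12.429950714111328), (40.12867736816406, 57.79486846923828), 57.71085739135742)
head ((415.14019775390625, 178.0455322265625), (77.36830139160156, 28.96221351623535), 68.66911315917969) [348 317] [377 375]
pump spout (np.float64(68.7232239069929), array([[410.6046948 , 164.50976544, 158.        ],
       [426.73556201, 205.93290337, 158.        ]]))
[413.5822113  -11.41497536 200.        ]
shift [ -6.8 -16.8 119.7] turn [-0.014 -0.028  0.01 ] pos [396.4  -3.9 319.7] rot [-179.2   -1.6 -124.4] j [  -6.  -26.  106.   -2.  100. -152.] t 3.35
```

>>> jog_arm(
  rows=[
    [[-3, -8, 20], [-0.007, -0.014, 0.005]],
    [[-7, -17, 50], [-0.014, -0.028, 0.01]],
    [[-7, -17, 70], [-0.014, -0.028, 0.01]],
    [[-7, -17, 70], [-0.014, -0.028, 0.01]],
  ],
)

```text
time: 3.75
tool_pos: [413.1, -7.2, 246.8]
tcp_rot: [179.9, -0.4, -125.6]
ft_force: [-0.4, 0.2, -0.4]
finger_gap: 84.9
grip_force: 0.0
```

Run:
```python
from h import *
to([413.5,-11.4,97],235.5)
```

```text
shift [  2.3  -3.2 149.8] turn [ 0.003 -0.006 -0.02 ] pos [413.1  -7.2 246.8] rot [ 179.9   -0.4 -125.6] j [  -8.  -23.  111.   -0.   92. -152.] t 3.75
```

>>> jog_arm(
  rows=[
    [[2, -3, 30], [0, 0, 0]],
    [[2, -3, 60], [0, 0, 0]],
    [[2, -3, 90], [0, 0, 0]],
    [[2, -3, 115], [0, 0, 0]],
    [[2, -3, 135], [0, 0, 0]],
    [[2, -3, 146], [0, 0, 0]],
    [[2, -3, 150], [0, 0, 0]],
    [[2, -3, 150], [0, 0, 0]],
  ],
)

```text
time: 4.55
tool_pos: [417.0, -9.4, 101.1]
tcp_rot: [-179.7, -0.3, -125.7]
ft_force: [-0.6, 0.4, 0.4]
finger_gap: 85.1
grip_force: 0.0
```

>>> jog_arm(
  rows=[
    [[0, 0, 0], [0, 0, 0]],
    [[0, 0, 0], [0, 0, 0]],
    [[0, 0, 0], [0, 0, 0]],
    [[0, 0, 0], [0, 0, 0]],
    [[0, 0, 0], [0, 0, 0]],
    [[0, 0, 0], [0, 0, 0]],
    [[0, 0, 0], [0, 0, 0]],
    [[0, 0, 0], [0, 0, 0]],
  ],
  grip=50,
  force=50,
)

```text
time: 5.35
tool_pos: [417.7, -9.2, 102.1]
tcp_rot: [-179.7, -0.2, -125.7]
ft_force: [-1.9, 1.0, 6.0]
finger_gap: 60.0
grip_force: 53.6
```

Run:
```python
from h import *
to([413.5,-11.4,230],235.5); im,d,c,s=look('top'); cv2.imwrite('pics/t2.png',im)
```

```text
shift [   4.7    1.4 -127.9] turn [-0.006 -0.004 -0.02 ] pos [417.7  -9.2 102.1] rot [-179.7   -0.2 -125.7] j [  -8.  -16.  122.   -0.   75. -152.] t 5.35
```

>>> jog_arm(
  rows=[
    [[0, 0, -10], [0, 0, 0]],
    [[0, 0, -35], [0, 0, 0]],
    [[0, 0, -65], [0, 0, 0]],
    [[0, 0, -95], [0, 0, 0]],
    [[0, 0, -120], [0, 0, 0]],
    [[0, 0, -125], [0, 0, 0]],
  ],
)

```text
time: 6.0
tool_pos: [418.4, -8.6, 229.6]
tcp_rot: [-179.4, -0.1, -125.7]
ft_force: [-0.1, -1.1, -2.6]
finger_gap: 60.2
grip_force: 54.0
```

>>> jog_arm(
  rows=[
    [[3, -8, 0], [0, 0, 0.06]],
    [[8, -24, 0], [0, 0, 0.2]],
    [[15, -42, 0], [0, 0, 0.34]],
    [[22, -63, 0], [0, 0, 0.48]],
    [[29, -84, 0], [0, 0, 0.62]],
    [[37, -105, 0], [0, 0, 0.76]],
    [[44, -126, 0], [0, 0, 0.9]],
    [[51, -147, 0], [0, 0, 1.04]],
    [[58, -168, 0], [0, 0, 1.18]],
    [[60, -172, 0], [0, 0, 1.31]],
  ],
)

```text
time: 7.0
tool_pos: [521.6, -159.0, 224.9]
tcp_rot: [-179.6, 0.1, 158.9]
ft_force: [-0.1, 0.2, -2.8]
finger_gap: 60.2
grip_force: 54.1
```

Run:
```python
from h import *
print(r.sense()['finger_gap'],r.sense()['grip_force'],r.sense()['ft_force'])
to([620,-301.3,225],84.25)
```

```text
60.15911905200763 54.082112833857536 [-0.14871952  0.22642647 -2.79883523]
shift [-143.1  -97.3    0.7] turn [-0.005  0.005  1.303] pos [ 521.6 -159.   224.9] rot [-1.796e+02  1.000e-01  1.589e+02] j [-22.  -1.  95.  -0.  86. -91.] t 7.0
```

>>> jog_arm(
  rows=[
    [[-7, -5, 0], [0, 0, 0.13]],
    [[-22, -14, 0], [0, 0, 0.27]],
    [[-40, -26, 0], [0, 0, 0.41]],
    [[-58, -38, 0], [0, 0, 0.55]],
    [[-77, -49, 0], [0, 0, 0.69]],
    [[-95, -61, 0], [0, 0, 0.83]],
    [[-112, -72, 0], [0, 0, 0.97]],
    [[-127, -82, 0], [0, 0, 1.1]],
    [[-137, -88, 0], [0, 0, 1.22]],
    [[-141, -90, 0], [0, 0, 1.303]],
  ],
)

```text
time: 8.0
tool_pos: [621.2, -292.3, 225.2]
tcp_rot: [-179.9, 0.3, 84.3]
ft_force: [-0.0, 0.6, -2.2]
finger_gap: 60.1
grip_force: 54.1
```

>>> jog_arm(
  rows=[
    [[0, 0, 10], [0, 0, 0]],
    [[0, 0, 25], [0, 0, 0]],
    [[0, 0, 38], [0, 0, 0]],
    [[0, 0, 46], [0, 0, 0]],
    [[0, 0, 50], [0, 0, 0]],
    [[0, 0, 50], [0, 0, 0]],
    [[0, 0, 50], [0, 0, 0]],
  ],
)

```text
time: 8.7
tool_pos: [621.7, -291.9, 178.1]
tcp_rot: [179.9, 0.4, 84.6]
ft_force: [0.5, -0.4, -2.0]
finger_gap: 59.6
grip_force: 54.1
```

Run:
```python
from h import *
to([620.7,-294,166],84.25); print(r.sense()['ft_force'])
im,d,c,s=look('scene'); cv2.imwrite('pics/s2.png',cv2.resize(im[170:330,90:290],(700,560),interpolation=2))
```

```text
shift [-2.1 -0.9 12.1] turn [0.002 0.007 0.007] pos [ 621.7 -291.9  178.1] rot [179.9   0.4  84.6] j [-29.  22.  74.  -0.  84. -24.] t 8.7
[ 0.5074951  -0.42772613 -1.95301782]
```

View pics/s2.png

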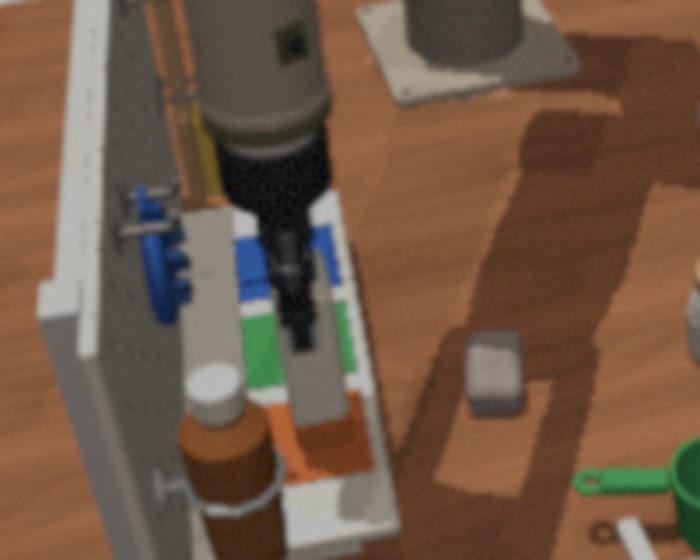

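The view shows the conditioner held upright over the orange mat, with the gripper clear of the massager at (160,255).

>>> jog_arm(
  rows=[
    [[-2, 0, 4], [0, 0, 0]],
    [[-4, 0, 7], [0, 0, 0]],
    [[-4, 0, 9], [0, 0, 0]],
    [[-4, 0, 10], [0, 0, 0]],
    [[-4, 0, 10], [0, 0, 0]],
  ],
)

```text
time: 9.25
tool_pos: [620.9, -295.8, 167.1]
tcp_rot: [180.0, 0.4, 84.6]
ft_force: [-0.6, -0.0, -2.6]
finger_gap: 59.7
grip_force: 54.1
```

>>> jog_arm(
  rows=[
    [[0, 0, 1], [0, 0, 0]],
    [[0, 0, 2], [0, 0, 0]],
    [[0, 0, 2], [0, 0, 0]],
  ],
)

```text
time: 9.55
tool_pos: [621.2, -295.9, 165.7]
tcp_rot: [179.9, 0.4, 84.6]
ft_force: [0.3, 0.8, -1.8]
finger_gap: 60.1
grip_force: 54.0
```

>>> jog_arm(
  rows=[
    [[0, 0, 1], [0, 0, 0]],
    [[0, 0, 1.5], [0, 0, 0]],
    [[0, 0, 1.5], [0, 0, 0]],
  ],
)

```text
time: 9.85
tool_pos: [621.3, -296.1, 165.5]
tcp_rot: [179.9, 0.4, 84.6]
ft_force: [-2.1, 0.1, 6.3]
finger_gap: 59.6
grip_force: 54.6
```

>>> jog_arm(
  rows=[
    [[0, 0, 0], [0, 0, 0]],
    [[0, 0, 0], [0, 0, 0]],
    [[0, 0, 0], [0, 0, 0]],
    [[0, 0, 0], [0, 0, 0]],
    [[0, 0, 0], [0, 0, 0]],
  ],
  grip=85,
)

```text
time: 10.35
tool_pos: [621.1, -295.9, 163.8]
tcp_rot: [180.0, 0.4, 84.6]
ft_force: [0.3, -0.2, -0.2]
finger_gap: 84.8
grip_force: 0.0
```

>>> jog_arm(
  rows=[
    [[0, 0, -10], [0, 0, 0]],
    [[0, 0, -30], [0, 0, 0]],
    [[0, 0, -60], [0, 0, 0]],
    [[0, 0, -100], [0, 0, 0]],
    [[0, 0, -150], [0, 0, 0]],
  ],
)

```text
time: 10.85
tool_pos: [620.1, -294.4, 313.9]
tcp_rot: [-179.9, 0.3, 84.6]
ft_force: [0.4, -1.8, 0.3]
finger_gap: 85.1
grip_force: 0.0
```

>>> jog_arm(
  rows=[
    [[35, -20, 0], [0, 0, 0.02]],
    [[79, -45, 0], [0, 0, 0.05]],
    [[122, -70, 0], [0, 0, 0.08]],
    [[165, -95, 0], [0, 0, 0.11]],
    [[208, -120, 0], [0, 0, 0.14]],
    [[251, -145, 0], [0, 0, 0.17]],
    [[294, -169, 0], [0, 0, 0.2]],
    [[337, -194, 0], [0, 0, 0.23]],
    [[380, -219, 0], [0, 0, 0.26]],
    [[420, -240, 0], [0, 0, 0.277]],
  ],
)

```text
time: 11.85
tool_pos: [420.2, 147.4, 312.3]
tcp_rot: [179.8, 0.3, 68.7]
ft_force: [0.6, 1.5, -0.8]
finger_gap: 85.0
grip_force: 0.0
```

>>> jog_arm(
  rows=[
    [[0, 0, 10], [0, 0, 0]],
    [[0, 0, 20], [0, 0, 0]],
    [[0, 0, 20], [0, 0, 0]],
  ],
)

```text
time: 12.15
tool_pos: [421.0, 144.8, 289.5]
tcp_rot: [179.9, 0.4, 68.7]
ft_force: [0.2, 0.3, 0.2]
finger_gap: 84.8
grip_force: 0.0
```

Run:
```python
from h import *
im,d,c,s=look('wrist','w3.png'); t,_,ct,_=look('top'); 
np.savez('w3.npz',im=im,d=d,t=t)
m,k=blob(t,(0,0,140),(180,60,255),(350,165,395,200)); rr=cv2.minAreaRect(toworld(ct,0,k,213)[:,:2].astype(np.float32)); print('cond now?',rr,k.min(0),k.max(0))
to([410,166,250],68.7,s)
cv2.imwrite('pics/w3c.png',np.hstack([im[:, 100:460],cv2.resize(t[150:270,330:440],(385,420),interpolation=2)]))
```

```text
cond now? ((596.4005737304688, -273.27789306640625), (105.97575378417969, 132.9195098876953), 0.5593826770782471) [352 165] [394 199]
shift [ 16.1 -18.   39.3] turn [0.001 0.008 0.001] pos [421.  144.8 289.5] rot [179.9   0.4  68.7] j [ 13. -18. 103.  -0.  95.  34.] t 12.15
```

View pics/w3c.png

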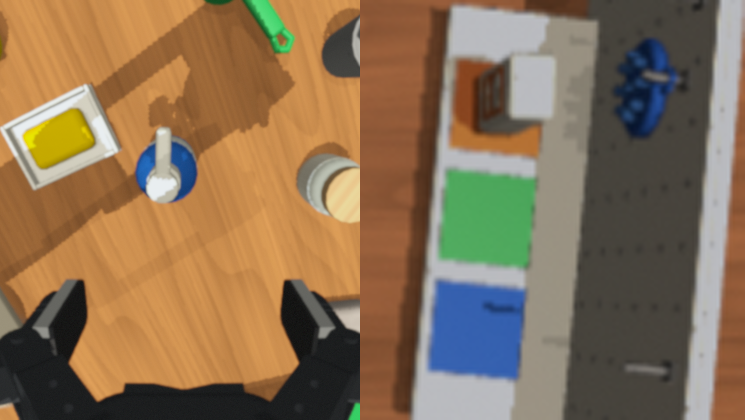

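The conditioner stands in the middle of the orange mat with its label facing out. The pump is in the wrist view with its head at (262,184) and its spout tip at (264,130).

Run:
```python
from h import *
s=r.sense(); z=np.load('w3.npz'); im=z['im']; c=r.camera_params('wrist')
m,k=blob(im,(100,120,40),(130,255,255),(225,120,305,215)); print('body',cv2.minEnclosingCircle(toworld(c,s,k,88)[:,:2].astype(np.float32)))
m,k=blob(im,(0,0,150),(180,60,255),(235,120,290,210)); w=toworld(c,s,k,159)[:,:2]; print('head',cv2.minAreaRect(w.astype(np.float32)),k.min(0),k.max(0))
print(yaw_px(c,s,(262,184),(264.5,131),159), toworld(c,s,[(264.5,129)],159))
to([410,166,200],68.7,s)
```

```text
body ((418.8418884277344, 163.72543334960938), 29.616527557373047)
head ((419.80572509765625, 181.86669921875), (61.067657470703125, 27.29255485534668), 58.87993240356445) [246 127] [279 202]
(np.float64(65.0057495670285), array([[411.58087628, 169.41964578, 159.        ],
       [429.67719217, 208.23748995, 159.        ]])) [[430.26174864 209.67080968 159.        ]]
shift [ 16.5 -18.9  90.6] turn [ 0.002  0.007 -0.001] pos [421.7 144.4 290.7] rot [179.9   0.4  68.6] j [ 13. -18. 103.  -0.  95.  34.] t 12.25
```

>>> jog_arm(
  rows=[
    [[9, -9, 20], [0, 0, 0.03]],
    [[17, -18, 50], [0, 0, 0.045]],
    [[17, -18, 85], [0, 0, 0.045]],
    [[17, -18, 115], [0, 0, 0.045]],
    [[17, -18, 140], [0, 0, 0.045]],
    [[17, -18, 160], [0, 0, 0.045]],
    [[17, -18, 171], [0, 0, 0.045]],
    [[17, -18, 175], [0, 0, 0.045]],
    [[17, -18, 175], [0, 0, 0.045]],
  ],
)

```text
time: 13.15
tool_pos: [411.3, 166.4, 116.1]
tcp_rot: [179.8, 0.3, 66.1]
ft_force: [0.0, 0.0, 0.1]
finger_gap: 84.5
grip_force: 0.0
```

>>> jog_arm(
  rows=[
    [[0, 0, 0], [0, 0, 0]],
    [[0, 0, 0], [0, 0, 0]],
  ],
)

```text
time: 13.35
tool_pos: [411.8, 167.0, 117.1]
tcp_rot: [179.7, 0.3, 66.2]
ft_force: [0.7, -0.2, 1.0]
finger_gap: 84.7
grip_force: 0.0
```

>>> jog_arm(
  rows=[
    [[0, 0, 3], [0, 0, 0]],
    [[0, 0, 3], [0, 0, 0]],
    [[0, 0, 3], [0, 0, 0]],
    [[0, 0, 3], [0, 0, 0]],
    [[0, 0, 3], [0, 0, 0]],
    [[0, 0, 3], [0, 0, 0]],
    [[0, 0, 3], [0, 0, 0]],
    [[0, 0, 3], [0, 0, 0]],
    [[0, 0, 3], [0, 0, 0]],
    [[0, 0, 3], [0, 0, 0]],
  ],
  grip=20,
  force=60,
)

```text
time: 14.35
tool_pos: [411.1, 166.9, 113.1]
tcp_rot: [179.8, 0.3, 66.2]
ft_force: [0.1, 1.6, 5.5]
finger_gap: 28.2
grip_force: 59.9
```

>>> jog_arm(
  rows=[
    [[0, 0, 3], [0, 0, 0]],
    [[0, 0, 0], [0, 0, 0]],
    [[0, 0, -10], [0, 0, 0]],
    [[0, 0, -25], [0, 0, 0]],
    [[0, 0, -30], [0, 0, 0]],
  ],
)

```text
time: 14.85
tool_pos: [411.1, 166.9, 143.8]
tcp_rot: [179.8, 0.3, 66.2]
ft_force: [0.3, -0.1, -2.2]
finger_gap: 28.4
grip_force: 59.6
```

Run:
```python
from h import *
im,d,c,s=look('scene'); cv2.imwrite('pics/s4.png',cv2.resize(im[150:260,240:380],(700,550),interpolation=2))
print(s['finger_gap'],s['grip_force'],s['ft_force'])
to([401,-273,240],84.25,s)
```

```text
28.410369088965318 59.5969820022583 [ 0.33957583 -0.08774542 -2.19898017]
shift [-407.1  168.8  -93.3] turn [ 0.003  0.006 -0.315] pos [411.1 166.9 143.8] rot [179.8   0.3  66.2] j [ 16. -14. 115.  -0.  79.  40.] t 14.85
```

View pics/s4.png

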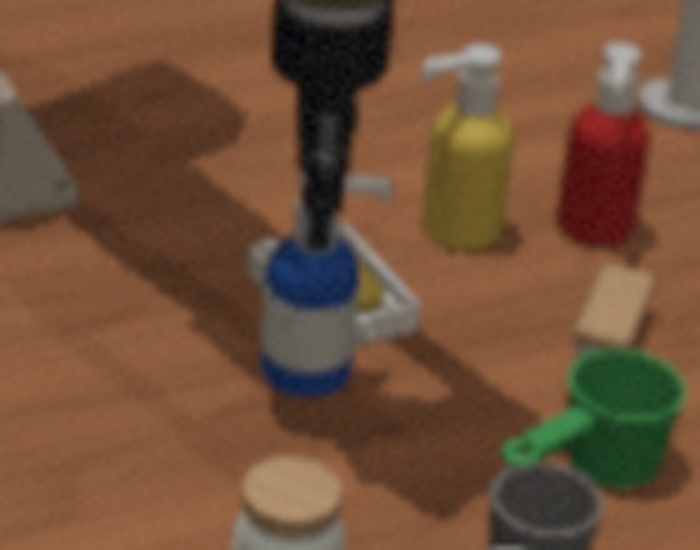

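The view shows the pump bottle lifted and hanging upright in the gripper, with nothing touching it.

>>> jog_arm(
  rows=[
    [[0, 0, -20], [0, 0, 0]],
    [[0, 0, -50], [0, 0, 0]],
    [[-10, 4, -80], [0, 0, -0.02]],
    [[-30, 12, -93], [0, 0, -0.05]],
    [[-60, 25, -93], [0, 0, -0.09]],
    [[-95, 39, -93], [0, 0, -0.13]],
    [[-130, 54, -93], [0, 0, -0.17]],
    [[-165, 68, -93], [0, 0, -0.21]],
    [[-200, 83, -93], [0, 0, -0.26]],
    [[-235, 97, -93], [0, 0, -0.315]],
  ],
)

```text
time: 15.9
tool_pos: [404.0, -88.0, 236.7]
tcp_rot: [180.0, 0.4, 84.3]
ft_force: [1.9, 0.1, -3.3]
finger_gap: 28.5
grip_force: 59.8
```

Run:
```python
from h import *
to([401.2,-273,240],84.25)
```

```text
shift [-184.4   15.4   -2.1] turn [0.    0.006 0.002] pos [404.  -88.  236.7] rot [180.    0.4  84.3] j [-19. -23. 112.  -0.  90. -13.] t 15.9
```

>>> jog_arm(
  rows=[
    [[-35, 3, 0], [0, 0, 0]],
    [[-70, 6, 0], [0, 0, 0]],
    [[-105, 9, 0], [0, 0, 0]],
    [[-137, 12, 0], [0, 0, 0]],
    [[-162, 14, 0], [0, 0, 0]],
    [[-178, 15, 8], [0, 0, 0]],
    [[-184, 15, 20], [0, 0, 0]],
    [[-184, 15, 34], [0, 0, 0]],
    [[-184, 15, 44], [0, 0, 0]],
    [[-184, 15, 48], [0, 0, 0]],
  ],
)

```text
time: 16.9
tool_pos: [400.4, -269.7, 188.3]
tcp_rot: [-179.9, 0.2, 84.3]
ft_force: [-0.1, 0.1, -2.7]
finger_gap: 28.3
grip_force: 59.8
```

>>> jog_arm(
  rows=[
    [[0, 0, 3], [0, 0, 0]],
    [[0, 0, 5], [0, 0, 0]],
    [[0, 0, 6], [0, 0, 0]],
    [[0, 0, 6], [0, 0, 0]],
  ],
)

```text
time: 17.3
tool_pos: [401.3, -271.5, 185.1]
tcp_rot: [179.9, 0.4, 84.2]
ft_force: [-0.5, 0.1, -2.0]
finger_gap: 28.2
grip_force: 59.8
```

Run:
```python
from h import *
to([401.2,-273,176],84.25); print(r.sense()['ft_force'])
```

```text
shift [-1.5  0.   9.1] turn [ 0.002  0.007 -0.   ] pos [ 401.3 -271.5  185.1] rot [179.9   0.4  84.2] j [-40.  -9. 107.  -0.  82. -34.] t 17.3
[-0.50552159  0.08897644 -1.96336485]
```

>>> jog_arm(
  rows=[
    [[-1, 0, 2], [0, 0, 0]],
    [[-1, 0, 4], [0, 0, 0]],
    [[-1, 0, 6], [0, 0, 0]],
    [[-1, 0, 7], [0, 0, 0]],
    [[-1, 0, 7], [0, 0, 0]],
  ],
)

```text
time: 17.8
tool_pos: [400.8, -272.4, 177.4]
tcp_rot: [180.0, 0.4, 84.2]
ft_force: [0.6, 0.8, -1.8]
finger_gap: 28.2
grip_force: 59.8
```

>>> jog_arm(
  rows=[
    [[0, 0, 1], [0, 0, 0]],
    [[0, 0, 1.5], [0, 0, 0]],
    [[0, 0, 1.5], [0, 0, 0]],
  ],
)

```text
time: 18.1
tool_pos: [401.0, -272.6, 176.3]
tcp_rot: [179.9, 0.4, 84.2]
ft_force: [0.6, 0.2, -3.1]
finger_gap: 28.4
grip_force: 60.1
```

>>> jog_arm(
  rows=[
    [[0, 0, 1], [0, 0, 0]],
    [[0, 0, 1.5], [0, 0, 0]],
    [[0, 0, 1.5], [0, 0, 0]],
  ],
)

```text
time: 18.4
tool_pos: [401.3, -273.0, 176.2]
tcp_rot: [179.9, 0.4, 84.2]
ft_force: [-3.4, 1.7, 8.2]
finger_gap: 28.0
grip_force: 60.9
```

>>> jog_arm(
  rows=[
    [[0, 0, 0], [0, 0, 0]],
    [[0, 0, 0], [0, 0, 0]],
    [[0, 0, 0], [0, 0, 0]],
    [[0, 0, 0], [0, 0, 0]],
    [[0, 0, 0], [0, 0, 0]],
    [[0, 0, 0], [0, 0, 0]],
  ],
  grip=85,
)

```text
time: 19.0
tool_pos: [401.0, -272.5, 174.6]
tcp_rot: [179.9, 0.4, 84.2]
ft_force: [-0.6, 1.1, 0.6]
finger_gap: 85.5
grip_force: 0.0
```

>>> jog_arm(
  rows=[
    [[0, 0, -10], [0, 0, 0]],
    [[0, 0, -30], [0, 0, 0]],
    [[0, 0, -60], [0, 0, 0]],
    [[0, 0, -100], [0, 0, 0]],
    [[0, 0, -140], [0, 0, 0]],
    [[0, 0, -150], [0, 0, 0]],
  ],
)

```text
time: 19.6
tool_pos: [402.3, -272.7, 331.2]
tcp_rot: [179.5, 0.7, 84.2]
ft_force: [-0.7, -0.5, -0.5]
finger_gap: 85.4
grip_force: 0.0
```

>>> jog_arm(
  rows=[
    [[35, 6, 0], [0, 0, -0.03]],
    [[82, 14, 0], [0, 0, -0.07]],
    [[130, 22, 0], [0, 0, -0.11]],
    [[178, 30, 0], [0, 0, -0.15]],
    [[226, 38, 0], [0, 0, -0.19]],
    [[274, 47, 0], [0, 0, -0.23]],
    [[322, 55, 0], [0, 0, -0.27]],
    [[370, 63, 0], [0, 0, -0.31]],
    [[418, 71, 0], [0, 0, -0.35]],
    [[466, 80, 0], [0, 0, -0.37]],
  ],
)

```text
time: 20.6
tool_pos: [527.4, 186.2, 322.0]
tcp_rot: [-179.9, 0.4, 105.5]
ft_force: [1.0, -0.2, 1.0]
finger_gap: 85.0
grip_force: 0.0
```

>>> jog_arm(
  rows=[
    [[35, -20, 10], [0, 0, 0]],
    [[70, -20, 30], [0, 0, 0]],
    [[90, -20, 50], [0, 0, 0]],
    [[90, -20, 60], [0, 0, 0]],
    [[90, -20, 60], [0, 0, 0]],
  ],
)

```text
time: 21.1
tool_pos: [483.2, 264.7, 259.3]
tcp_rot: [-179.7, 0.4, 105.5]
ft_force: [0.5, -0.4, -0.6]
finger_gap: 84.7
grip_force: 0.0
```

Run:
```python
from h import *
im,d,c,s=look('wrist'); t,_,ct,_=look('top'); np.savez('w5.npz',im=im,t=t)
print(s['tool_pos'],s['tcp_rot'])
cv2.imwrite('pics/w5c.png',np.hstack([im[:, 80:480],cv2.resize(t[150:270,330:440],(385,420),interpolation=2)]))
```

```text
[483.20014454 264.67157554 259.2786937 ] [-179.71987302    0.42184218  105.49211084]
```

View pics/w5c.png

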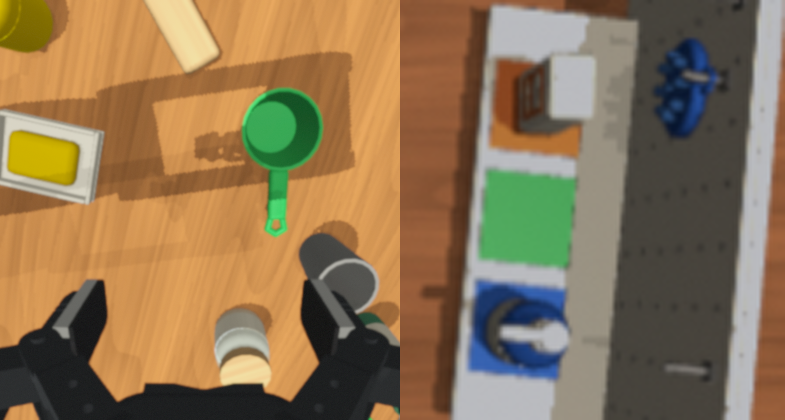

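The pump stands on the blue mat with its spout out and the massager is undisturbed. In the wrist view the scoop cup is at (362,128), its handle runs down to (356,230), and the tumbler is close by at (428,280).

Run:
```python
from h import *
s=r.sense(); im=np.load('w5.npz')['im']; c=r.camera_params('wrist')
print(s['tool_pos'],s['tcp_rot'])
m,k=blob(im,(50,90,40),(85,255,255),(310,80,420,245)); k=k.astype(float)
cup=k[k[:,1]<165]; e=cv2.fitEllipse(cup.astype(np.float32)); w=toworld(c,s,cup,66)[:,:2]; cc=cv2.minEnclosingCircle(w.astype(np.float32)); print('rim',cc)
hd=k[(k[:,1]>172)&(k[:,1]<208)]; w=toworld(c,s,hd,62)[:,:2]; v=cv2.fitLine(w.astype(np.float32),2,0,.01,.01).ravel(); print('handle line',v,np.degrees(np.arctan2(v[1],v[0])))
tip=toworld(c,s,[(356,236)],62)[0,:2]; print('tip',tip,np.linalg.norm(tip-cc[0]))
for n,p,h in [('tumbler rim edge L',(399,278),95),('tumbler c',(428,287),95),('tumb base',(395,243),0),('jar',(325,372),92)]: print(n,toworld(c,s,[p],h)[0].round(0))
to([550,283,200],105.4)
```

```text
[484.69164883 264.21755201 261.8558242 ] [-179.94181628    0.39211539  105.37884514]
rim ((542.2041015625, 342.79510498046875), 39.65895080566406)
handle line [ 3.0356562e-01 -9.5281053e-01  5.5823627e+02  2.8372699e+02] -72.32811
tip [573.65196519 235.14078593] 112.15355784826362
tumbler rim edge L [622. 213.  95.]
tumbler c [656. 211.  95.]
tumb base [646. 220.   0.]
jar [586.  75.  92.]
shift [ 1.2 68.  61.8] turn [-0.001  0.007 -0.   ] pos [484.7 264.2 261.9] rot [-179.9    0.4  105.4] j [24. -0. 90. -0. 90.  8.] t 21.2
```

>>> jog_arm(
  rows=[
    [[-1, 30, 10], [0, 0, -0.02]],
    [[-3, 60, 35], [0, 0, -0.02]],
    [[-3, 77, 70], [0, 0, -0.02]],
    [[-3, 77, 110], [0, 0, -0.02]],
    [[-3, 77, 150], [0, 0, -0.02]],
    [[-3, 77, 185], [0, 0, -0.02]],
    [[-3, 77, 210], [0, 0, -0.02]],
    [[-3, 77, 222], [0, 0, -0.02]],
    [[-3, 77, 225], [0, 0, -0.02]],
    [[-3, 77, 225], [0, 0, -0.02]],
  ],
  grip=60,
)

```text
time: 22.2
tool_pos: [560.6, 281.0, 37.6]
tcp_rot: [180.0, 0.4, 106.5]
ft_force: [0.5, 0.2, 0.4]
finger_gap: 60.1
grip_force: 0.0
```

>>> jog_arm(
  rows=[
    [[0, 0, 0], [0, 0, 0]],
    [[0, 0, 0], [0, 0, 0]],
    [[0, 0, 0], [0, 0, 0]],
    [[0, 0, 0], [0, 0, 0]],
    [[0, 0, 0], [0, 0, 0]],
    [[0, 0, 0], [0, 0, 0]],
    [[0, 0, 0], [0, 0, 0]],
    [[0, 0, 0], [0, 0, 0]],
  ],
  grip=10,
  force=50,
)

```text
time: 23.0
tool_pos: [560.3, 281.5, 37.6]
tcp_rot: [180.0, 0.4, 106.6]
ft_force: [-0.7, -0.6, 6.5]
finger_gap: 19.1
grip_force: 52.1
```

Run:
```python
from h import *
print(r.sense()['finger_gap'],r.sense()['ft_force']); to([558,283,36],106.5)
```

```text
19.136790631322725 [-0.69243913 -0.62822866  6.47922357]
shift [ 2.1 -1.8  1.6] turn [0.001 0.006 0.001] pos [560.3 281.5  37.6] rot [180.    0.4 106.6] j [22. 21. 90. -0. 68.  6.] t 23.0
```

>>> jog_arm(
  rows=[
    [[0, 0, -10], [0, 0, 0]],
    [[0, 0, -35], [0, 0, 0]],
    [[0, 0, -70], [0, 0, 0]],
    [[0, 0, -105], [0, 0, 0]],
    [[0, 0, -120], [0, 0, 0]],
  ],
)

```text
time: 23.5
tool_pos: [561.0, 282.8, 160.8]
tcp_rot: [179.8, 0.3, 106.6]
ft_force: [1.4, 0.2, -0.5]
finger_gap: 19.2
grip_force: 51.4
```

>>> jog_arm(
  rows=[
    [[-6, -6, 0], [0, 0, 0.1]],
    [[-14, -15, 0], [0, 0, 0.24]],
    [[-22, -24, 0], [0, 0, 0.38]],
    [[-31, -33, 0], [0, 0, 0.52]],
    [[-40, -43, 0], [0, 0, 0.66]],
    [[-48, -52, 0], [0, 0, 0.81]],
    [[-56, -61, 0], [0, 0, 0.95]],
    [[-64, -70, 0], [0, 0, 1.09]],
    [[-72, -79, 0], [0, 0, 1.23]],
    [[-79, -86, 0], [0, 0, 1.37]],
  ],
)

```text
time: 24.5
tool_pos: [498.4, 181.1, 155.8]
tcp_rot: [179.7, 0.2, 27.7]
ft_force: [-0.3, -0.1, -0.8]
finger_gap: 19.3
grip_force: 51.4
```

Run:
```python
from h import *
print(r.sense()['finger_gap'],r.sense()['ft_force']); to([440,80,150],-48)
```

```text
19.2508708772249 [-0.3328321  -0.06546059 -0.83211311]
shift [-98.7  62.3   6.6] turn [ 0.008 -0.     1.322] pos [498.4 181.1 155.8] rot [179.7   0.2  27.7] j [ 15.  -0. 101.  -0.  79.  77.] t 24.5
```

>>> jog_arm(
  rows=[
    [[-8, 5, 0], [0, 0, 0.13]],
    [[-18, 11, 0], [0, 0, 0.27]],
    [[-28, 18, 0], [0, 0, 0.41]],
    [[-40, 25, 0], [0, 0, 0.55]],
    [[-52, 33, 0], [0, 0, 0.69]],
    [[-64, 40, 0], [0, 0, 0.83]],
    [[-76, 48, 0], [0, 0, 0.97]],
    [[-87, 55, 0], [0, 0, 1.11]],
    [[-95, 60, 0], [0, 0, 1.24]],
    [[-99, 62, 0], [0, 0, 1.32]],
  ],
)

```text
time: 25.5
tool_pos: [440.3, 79.8, 156.6]
tcp_rot: [179.7, -0.3, -47.9]
ft_force: [0.4, 0.0, -0.8]
finger_gap: 19.1
grip_force: 51.3
```

>>> jog_arm(
  rows=[
    [[0, 0, 15], [0, 0, 0]],
    [[0, 0, 40], [0, 0, 0]],
    [[0, 0, 65], [0, 0, 0]],
    [[0, 0, 85], [0, 0, 0]],
    [[0, 0, 98], [0, 0, 0]],
    [[0, 0, 104], [0, 0, 0]],
    [[0, 0, 107], [0, 0, 0]],
    [[0, 0, 107], [0, 0, 0]],
  ],
)

```text
time: 26.3
tool_pos: [441.6, 79.8, 50.8]
tcp_rot: [179.8, -0.3, -47.6]
ft_force: [0.3, -0.2, 0.4]
finger_gap: 19.1
grip_force: 51.3
```

Run:
```python
from h import *
print(r.sense()['finger_gap'],r.sense()['ft_force']); to([440,80,38],-48)
```

```text
19.0503373604566 [ 0.27441902 -0.16428874  0.38825275]
shift [-1.3  1.  12.8] turn [ 0.004 -0.005  0.008] pos [441.6  79.8  50.8] rot [179.8  -0.3 -47.6] j [  4.  -6. 119.  -0.  67. 142.] t 26.3
```

>>> jog_arm(
  rows=[
    [[0, 0, 5], [0, 0, 0]],
    [[0, 0, 9], [0, 0, 0]],
    [[0, 0, 11], [0, 0, 0]],
    [[0, 0, 12], [0, 0, 0]],
    [[0, 0, 12], [0, 0, 0]],
  ],
)

```text
time: 26.8
tool_pos: [441.2, 79.6, 38.3]
tcp_rot: [179.8, -0.3, -47.6]
ft_force: [0.4, 1.2, -0.8]
finger_gap: 19.1
grip_force: 51.3
```

>>> jog_arm(
  rows=[
    [[0, 0, 1], [0, 0, 0]],
    [[0, 0, 1.5], [0, 0, 0]],
    [[0, 0, 1.5], [0, 0, 0]],
  ],
)

```text
time: 27.1
tool_pos: [441.5, 79.8, 37.5]
tcp_rot: [179.8, -0.3, -47.6]
ft_force: [-2.5, 1.2, 4.7]
finger_gap: 18.9
grip_force: 51.9
```

>>> jog_arm(
  rows=[
    [[0, 0, 0], [0, 0, 0]],
    [[0, 0, 0], [0, 0, 0]],
    [[0, 0, 0], [0, 0, 0]],
    [[0, 0, 0], [0, 0, 0]],
    [[0, 0, 0], [0, 0, 0]],
    [[0, 0, -25], [0, 0, 0]],
    [[0, 0, -60], [0, 0, 0]],
    [[0, 0, -85], [0, 0, 0]],
    [[0, 0, -85], [0, 0, 0]],
  ],
  grip=60,
)

```text
time: 28.0
tool_pos: [444.2, 80.4, 126.3]
tcp_rot: [-179.9, -0.6, -47.6]
ft_force: [-0.2, 0.4, -0.7]
finger_gap: 60.0
grip_force: 0.0
```

>>> jog_arm(
  rows=[
    [[0, 0, 0], [0, 0, -0.14]],
    [[0, 0, 0], [0, 0, -0.29]],
    [[0, 0, 0], [0, 0, -0.44]],
    [[0, 0, 0], [0, 0, -0.59]],
    [[0, 0, 0], [0, 0, -0.74]],
    [[0, 0, 0], [0, 0, -0.89]],
    [[0, 0, 0], [0, 0, -1.04]],
    [[0, 0, 0], [0, 0, -1.19]],
    [[0, 0, 0], [0, 0, -1.33]],
    [[0, 0, 0], [0, 0, -1.48]],
  ],
)

```text
time: 29.0
tool_pos: [440.7, 80.1, 121.0]
tcp_rot: [179.7, 0.3, 37.6]
ft_force: [1.1, -0.4, -0.2]
finger_gap: 60.2
grip_force: 0.0
```

>>> jog_arm(
  rows=[
    [[0, 0, 0], [0, 0, -0.14]],
    [[0, 0, 0], [0, 0, -0.29]],
    [[0, 0, 0], [0, 0, -0.44]],
    [[0, 0, 0], [0, 0, -0.59]],
    [[0, 0, 0], [0, 0, -0.74]],
    [[0, 0, 0], [0, 0, -0.89]],
    [[0, 0, 0], [0, 0, -1.04]],
    [[0, 0, 0], [0, 0, -1.19]],
    [[0, 0, 0], [0, 0, -1.33]],
    [[0, 0, 0], [0, 0, -1.48]],
  ],
)

```text
time: 30.0
tool_pos: [440.7, 80.1, 121.0]
tcp_rot: [-179.8, 0.3, 122.4]
ft_force: [-0.8, 0.3, -1.0]
finger_gap: 60.0
grip_force: 0.0
```

>>> jog_arm(
  rows=[
    [[0, 0, 0], [0, 0, -0.14]],
    [[0, 0, 0], [0, 0, -0.18]],
    [[0, 0, 0], [0, 0, -0.18]],
  ],
)

```text
time: 30.3
tool_pos: [440.8, 80.2, 121.1]
tcp_rot: [-179.7, 0.3, 132.4]
ft_force: [-0.5, -0.6, -0.2]
finger_gap: 59.9
grip_force: 0.0
```

Run:
```python
from h import *
t,_,c,s=look('top'); cv2.imwrite('pics/t6.png',t)
im,d,cw,s=look('wrist'); cv2.imwrite('pics/w6.png',im)
to([441.5,79.8,37],132.4,s)
```

```text
shift [-0.3  0.7 84.2] turn [-0.005  0.004 -0.002] pos [440.8  80.1 121.2] rot [-179.7    0.3  132.3] j [  4. -12. 116.  -0.  76. -38.] t 30.35
```

View pics/w6.png

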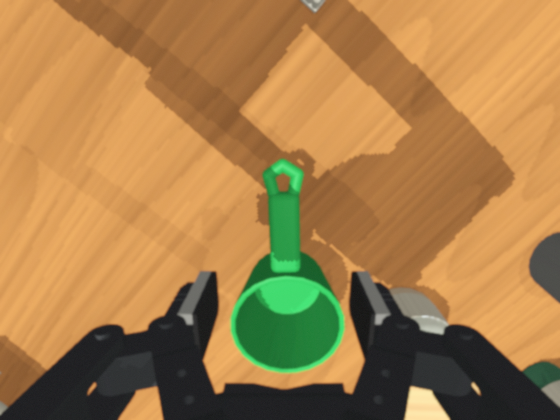

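The scoop stands upright with its handle straight along the tool's x axis, from (285,260) to (283,175), midway between the fingers and ready to regrip.

>>> jog_arm(
  rows=[
    [[0, 0, 20], [0, 0, 0]],
    [[0, 0, 45], [0, 0, 0]],
    [[0, 0, 65], [0, 0, 0]],
    [[0, 0, 78], [0, 0, 0]],
    [[0, 0, 83], [0, 0, 0]],
    [[0, 0, 83], [0, 0, 0]],
  ],
)

```text
time: 31.0
tool_pos: [440.9, 79.6, 38.5]
tcp_rot: [-179.7, 0.3, 132.3]
ft_force: [-0.1, 0.3, 0.8]
finger_gap: 60.3
grip_force: 0.0
```

>>> jog_arm(
  rows=[
    [[0, 0, 0], [0, 0, 0]],
    [[0, 0, 0], [0, 0, 0]],
    [[0, 0, 0], [0, 0, 0]],
    [[0, 0, 0], [0, 0, 0]],
    [[0, 0, 0], [0, 0, 0]],
    [[0, 0, 0], [0, 0, 0]],
    [[0, 0, 0], [0, 0, 0]],
    [[0, 0, 0], [0, 0, 0]],
  ],
  grip=10,
)

```text
time: 31.8
tool_pos: [442.1, 79.8, 39.9]
tcp_rot: [-179.8, 0.4, 132.4]
ft_force: [-1.4, 0.7, 6.4]
finger_gap: 19.2
grip_force: 52.2
```

>>> jog_arm(
  rows=[
    [[0, 0, -10], [0, 0, 0]],
    [[0, 0, -40], [0, 0, 0]],
    [[0, 0, -80], [0, 0, 0]],
    [[0, 0, -125], [0, 0, 0]],
    [[0, 0, -170], [0, 0, 0]],
    [[0, 0, -210], [0, 0, 0]],
    [[0, 0, -230], [0, 0, 0]],
  ],
)

```text
time: 32.5
tool_pos: [442.2, 81.3, 273.9]
tcp_rot: [180.0, 0.5, 132.4]
ft_force: [0.6, -0.2, -1.2]
finger_gap: 19.1
grip_force: 51.4
```

Run:
```python
from h import *
u=np.array([.1,.995]); g=np.array([510.5,-286.3])+66*u; print(g)
to([*g,265],84.25)
```

```text
[ 517.1  -220.63]
shift [-273.5 -148.1   11.3] turn [0.004 0.008 0.84 ] pos [442.2  81.3 273.9] rot [180.    0.5 132.4] j [  4. -18. 104.  -0.  93. -38.] t 32.5
```

>>> jog_arm(
  rows=[
    [[-13, -7, 0], [0, 0, 0.06]],
    [[-40, -22, 0], [0, 0, 0.15]],
    [[-73, -40, 0], [0, 0, 0.25]],
    [[-108, -59, 0], [0, 0, 0.36]],
    [[-143, -78, 0], [0, 0, 0.47]],
    [[-178, -97, 0], [0, 0, 0.58]],
    [[-211, -115, 0], [0, 0, 0.68]],
    [[-242, -132, 0], [0, 0, 0.76]],
    [[-264, -143, 0], [0, 0, 0.82]],
    [[-273, -148, 0], [0, 0, 0.84]],
  ],
)

```text
time: 33.5
tool_pos: [515.5, -222.3, 270.9]
tcp_rot: [180.0, 0.4, 84.0]
ft_force: [-0.2, -0.0, -1.8]
finger_gap: 19.2
grip_force: 51.4
```

>>> jog_arm(
  rows=[
    [[0, 0, 0], [0, 0, 0]],
    [[0, 0, 0], [0, 0, 0]],
  ],
)

```text
time: 33.7
tool_pos: [515.5, -219.4, 271.0]
tcp_rot: [180.0, 0.3, 84.3]
ft_force: [0.2, 0.2, -1.0]
finger_gap: 18.5
grip_force: 51.4
```

Run:
```python
from h import *
to([517.1,-220.6,103],84.25)
z=look('wrist'); t,_,ct,_=look('top')
cv2.imwrite('pics/w7.png',np.hstack([z[0][:,80:480],cv2.resize(t[150:270,330:440],(385,420),interpolation=2)]))
```

```text
shift [-1.00e-01  1.60e+00  1.68e+02] turn [0.001 0.006 0.001] pos [ 515.5 -219.4  271. ] rot [180.    0.3  84.3] j [-28.   0.  89.  -0.  91. -22.] t 33.7
```

View pics/w7.png

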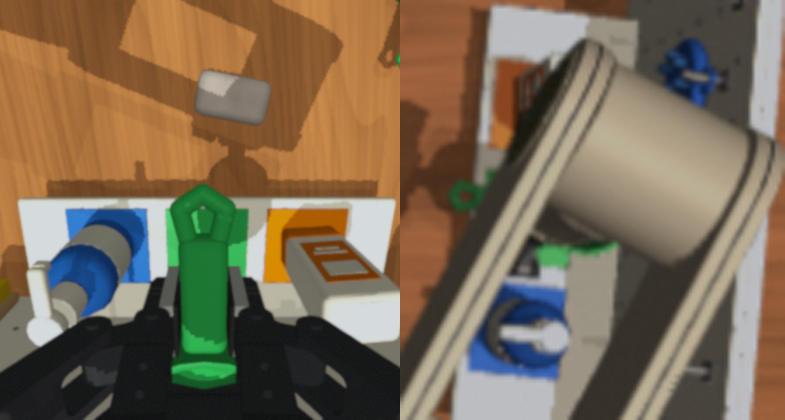

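The wrist view shows the scoop's handle pointing straight out above the green mat, between the upright pump (left) and conditioner (right).

>>> jog_arm(
  rows=[
    [[0, 1, 15], [0, 0, 0]],
    [[0, 1, 40], [0, 0, 0]],
    [[0, 1, 65], [0, 0, 0]],
    [[0, 1, 90], [0, 0, 0]],
    [[0, 1, 112], [0, 0, 0]],
    [[0, 1, 130], [0, 0, 0]],
    [[0, 1, 143], [0, 0, 0]],
    [[0, 1, 150], [0, 0, 0]],
    [[0, 1, 153], [0, 0, 0]],
    [[0, 1, 153], [0, 0, 0]],
  ],
)

```text
time: 34.8
tool_pos: [517.0, -221.3, 118.1]
tcp_rot: [179.9, 0.4, 84.2]
ft_force: [0.3, -0.5, -2.1]
finger_gap: 19.0
grip_force: 51.4
```

>>> jog_arm(
  rows=[
    [[0, 0, 3], [0, 0, 0]],
    [[0, 0, 6], [0, 0, 0]],
    [[0, 0, 8], [0, 0, 0]],
    [[0, 0, 9], [0, 0, 0]],
    [[0, 0, 9], [0, 0, 0]],
  ],
)

```text
time: 35.3
tool_pos: [516.7, -221.4, 108.8]
tcp_rot: [180.0, 0.4, 84.2]
ft_force: [0.2, 0.0, -0.3]
finger_gap: 18.4
grip_force: 51.4
```

>>> jog_arm(
  rows=[
    [[0, 0, 2], [0, 0, 0]],
    [[0, 0, 4], [0, 0, 0]],
    [[0, 0, 5], [0, 0, 0]],
    [[0, 0, 5], [0, 0, 0]],
  ],
)

```text
time: 35.7
tool_pos: [516.6, -221.4, 103.6]
tcp_rot: [180.0, 0.4, 84.2]
ft_force: [0.4, -0.3, -0.6]
finger_gap: 19.3
grip_force: 51.4
```

>>> jog_arm(
  rows=[
    [[0, 0, 1], [0, 0, 0]],
    [[0, 0, 1.5], [0, 0, 0]],
    [[0, 0, 1.5], [0, 0, 0]],
  ],
)

```text
time: 36.0
tool_pos: [517.0, -221.5, 103.1]
tcp_rot: [179.9, 0.4, 84.2]
ft_force: [-1.3, 2.4, 4.4]
finger_gap: 18.8
grip_force: 52.0
```

Contact. I release, rise clear, and back off.

>>> jog_arm(
  rows=[
    [[0, 0, 0], [0, 0, 0]],
    [[0, 0, 0], [0, 0, 0]],
    [[0, 0, 0], [0, 0, 0]],
    [[0, 0, 0], [0, 0, 0]],
    [[0, 0, 0], [0, 0, 0]],
  ],
  grip=45,
)

```text
time: 36.5
tool_pos: [516.8, -221.5, 102.3]
tcp_rot: [179.9, 0.4, 84.2]
ft_force: [-0.6, 0.3, -1.0]
finger_gap: 45.0
grip_force: 0.0
```

>>> jog_arm(
  rows=[
    [[0, 0, -10], [0, 0, 0]],
    [[0, 0, -30], [0, 0, 0]],
    [[0, 0, -65], [0, 0, 0]],
    [[0, 0, -110], [0, 0, 0]],
    [[0, 0, -155], [0, 0, 0]],
    [[0, 0, -200], [0, 0, 0]],
  ],
)

```text
time: 37.1
tool_pos: [516.4, -220.0, 305.2]
tcp_rot: [179.9, 0.4, 84.2]
ft_force: [0.1, -0.4, -0.6]
finger_gap: 45.0
grip_force: 0.0
```

>>> jog_arm(
  rows=[
    [[30, 0, 0], [0, 0, 0]],
    [[70, 0, 0], [0, 0, 0]],
    [[115, 0, 0], [0, 0, 0]],
    [[155, 0, 0], [0, 0, 0]],
    [[190, 0, 0], [0, 0, 0]],
    [[210, 0, 0], [0, 0, 0]],
    [[210, 0, 0], [0, 0, 0]],
  ],
)

```text
time: 37.8
tool_pos: [537.9, -8.6, 302.0]
tcp_rot: [179.9, 0.3, 84.4]
ft_force: [0.2, -0.0, -0.2]
finger_gap: 45.2
grip_force: 0.0
```

Run:
```python
from h import *
z=np.load('s0.npz'); t,_,c,s=look('top'); a,_,_,_=look('scene')
cv2.imwrite('pics/f.png',np.hstack([cv2.resize(t[150:270,330:440],(385,420),interpolation=2),cv2.resize(a[180:330,120:260],(392,420),interpolation=2)]))
print(r.sense()['time'],s['tool_pos'])
m,k=blob(t,(50,90,40),(85,255,255),(330,195,390,232)); w=toworld(c,0,k,63)[:,:2]; print(k.min(0),k.max(0))
# cup rim check at z=129
from cv2 import minEnclosingCircle
# bystanders: difference from start
for n,p in [('jar',(262,190)),('tumbler',(222,170)),('can',(247,135)),('nail',(164,238)),('pumice',(320,200)),('dish',(213,272)),('massager',(411,175))]:
    x,y=p; T=z['b'][y-14:y+15,x-14:x+15]; S=t[y-22:y+23,x-22:x+23]; q=cv2.minMaxLoc(cv2.matchTemplate(S,T,cv2.TM_CCOEFF_NORMED)); print(n,round(q[1],2),q[3][0]-8,q[3][1]-8)
```

```text
37.9 [537.9416218   -8.63934139 302.02985173]
[336 199] [381 225]
jar 0.37 0 1
tumbler 0.98 0 0
can 1.0 0 0
nail 1.0 0 0
pumice 0.56 4 8
dish 0.98 0 0
massager 1.0 0 0
```

View pics/f.png

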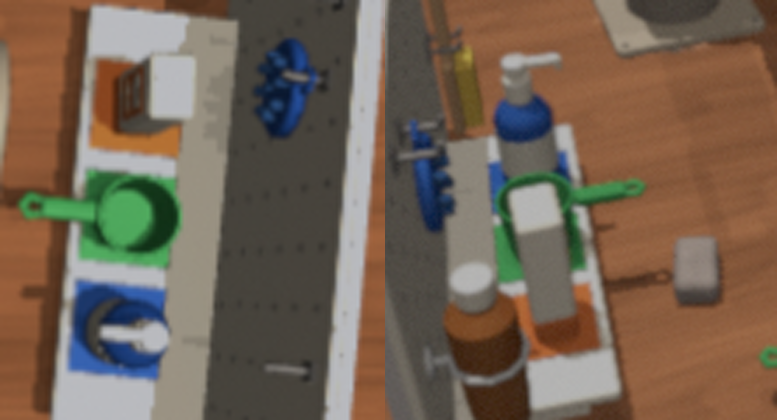

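All three things stand on their mats, with spout, label and handle pointing out. One last numeric check, then I hand in.

Run:
```python
from h import *
z=np.load('s0.npz'); t,_,c,s=look('top'); a,_,cs,_=look('scene')
ok=True; u=np.array([.1,.995]); v=np.array([-.995,.1])
def rel(n,p,h,m):
    d=toworld(c,0,[p],h)[0,:2]-m; print(n,(d@u).round(1),(d@v).round(1))
rel('scoop',(368.6,211.4),129,[510.5,-286.3]); rel('pump head',(373,245.5),223,[400.9,-275.2]); rel('cond top',(379,175),213,[620.5,-297.3])
for n,p in [('jar',(298,258)),('pumice',(231,276))]:
    x,y=p; T=z['a'][y-13:y+14,x-13:x+14]; q=cv2.minMaxLoc(cv2.matchTemplate(a[y-22:y+23,x-22:x+23],T,cv2.TM_CCOEFF_NORMED)); print(n,round(q[1],2),q[3][0]-9,q[3][1]-9)
    ok&=abs(q[3][0]-9)<2 and abs(q[3][1]-9)<2
if ok: print(r.hand_in())
```

```text
scoop 7.1 2.0
pump head 5.9 0.6
cond top 5.2 2.9
jar 0.58 0 0
pumice 0.98 0 0
the job is handed in; nothing more can be done
None
```

The job is handed in: the pump bottle, conditioner and scoop each stand released on their mats, 5–7 mm out from centre and facing straight out by my last measurements; the final camera check showed no shift in the other things, though the view of the jar was poor (partly hidden by the arm from above); the judge's result was not shown.

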